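# Index the tin-labelling jig by one hole

### The job

The swing arm of the tin-labelling jig is pinned in the middle hole. Hook a fingertip under the pull ring of the spring index pin, lift the pin out, swing the arm one hole toward the side where the label roll lies, and release so that the pin drops fully home in that hole. Do it gently with the fingertips only: do not grip the ring or anything else, and leave the loose things on the bench where they are.

Things in the scene. Friction and masses are not known exactly. Their poses are not given: they have to be found in the camera images.
- index_jig: Fixed grey base plate 205x230x12 mm (x -50 to 155, y -115 to 115) with an aluminium arc, top at 28 mm, holding five brass-rimmed 14 mm holes on a 130 mm radius, 0.30 rad (39 mm) apart. Origin on the pivot axis at table level; its x axis points to the middle hole (roughly to the left seen from the robot), y roughly toward the robot. A tin clamped on the pivot is 68 mm wide, its top at 77 mm.
- swing_arm (a joint): Angle (rad) of the flat steel bar, 32 mm wide, top at 41 mm, from the pivot to 20 mm beyond the pin. In the jig's frame it points along (cos q, sin q): 0 = middle hole, grows as the ring end swings toward the jig's y (toward the robot). Holes at -0.6, -0.3, 0, 0.3, 0.6. With the pin lifted about 1 N at the ring moves it; it stays where left. The pin has 2 mm play in a hole.
- index_pin (a joint): Lift (m) of the spring pin (about 80 g with ring): 0 = home in a hole, 0.020 = highest. It must rise over 0.010 to clear the arc; let down between holes it rests on the arc at 0.010. The spring presses down with 3 N at 0, 6 N at 0.020. It slides upright in a dark barrel 26 mm wide, top at 70 mm, on the arm 130 mm from the pivot.
- ring_eye (a point): Centre of the opening of the upright steel pull ring on the pin, 106 mm above the table with the pin home; it rises with the pin and swings with the arm. Oval opening 52 mm wide, 48 mm high, bar 6 mm thick. The ring stands square across the arm: one looks through it along the arm. The point's x axis points along the arm away from the pivot, z up.
- label_roll: White paper roll with a brown card core, lying flat, 66 mm wide, 30 mm high; origin at the centre of its underside. It stands loose beyond the arm's end, nearer to the robot or farther from it than the arm, and tells which way to swing.
- spare_jar: Loose amber jar with black lid, 68 mm wide, 78 mm high, standing beyond the arm's end on the other side; origin at the centre of its underside.
- marker: Loose marker pen with black cap lying on the table, 14 x 134 x 15 mm, long along its y; origin under its centre.
- clip_jar: Loose clear glass clip-top jar, 87 x 66 x 85 mm, at the left; origin at the centre of its underside.
- tape_dispenser: Loose dark desk tape dispenser at the far right, 58 x 163 x 78 mm; origin under its centre.

How it is judged (in metres and radians):
On the way, in this order (a step that is already met when the one before it is completed fails the run):
1. the pin is lifted clear of the middle hole by a fingertip under the ring (value of joint index_pin above 0.0095 m and contact force between the fingers and index_pin above 0.5 N and value of joint swing_arm between -0.15 and 0.15 rad), for 0.05 s.
2. the arm is one hole over toward the label roll with the pin home (((y of label_roll in the frame of index_jig above 0 m and value of joint swing_arm between 0.27 and 0.33 rad) or (y of label_roll in the frame of index_jig below 0 m and value of joint swing_arm between -0.33 and -0.27 rad)) and value of joint index_pin below 0.002 m), for 0.2 s.
At the end, for the whole second after the job is handed in: The swing arm is at rest at the hole next to the middle one on the label roll's side (within 0.03 rad), the pin is home (less than 2 mm up), and every loose thing is within 20 mm of where it stood (all of step 2 and velocity of joint swing_arm between -0.05 and 0.05 rad/s and distance of each of label_roll, spare_jar, marker, clip_jar, tape_dispenser from where it was at the start of the episode below 0.02 m); the robot touches nothing.
It fails at once if a loose thing on the bench is moved more than 20 mm or lifted (distance of any of label_roll, spare_jar, marker, clip_jar, tape_dispenser from where it was at the start of the episode above 0.02 m or height (world z) of any of label_roll, spare_jar, marker, clip_jar, tape_dispenser above 0.015 m).
It fails at once if the ring is gripped or forced (more than 35 N on it) (contact force between the fingers and index_pin above 35 N).
It also fails if it takes over 40 s, if anything falls off the work surface, if the arm or the gripper's body presses on something with over 40 N, if the wrist force passes 120 N, or if a joint passes its speed limit or range.

### The arm

A 6-joint arm with a two-finger parallel gripper is mounted at the origin on the work surface; the furniture and walls round the work are solid. World frame = base frame: x ahead of the robot, y to its left, z up, the work surface at z = 0. Lengths are in m, angles in degrees, forces in N, time in s.
With the tool pointing down it reaches from about 0.375 to 0.9 m from the base axis. Payload 3.1 kg.
Tool frame: the origin (TCP) lies on the centre line of the jaws, within the pads' length; the fingertips stand 25 mm ahead of it and the grasp point (between the pads) lies 6 mm ahead of it; z points along the fingers, y is the line along which they close (so a half turn about z gives the same grasp; the last joint's range is limited). The gripper opens to 87 mm and grips with 3 to 60 N. Pads are 19 mm wide; open, the fingers measure 117 mm over their backs; the gripper's body (75 mm by 190 mm) begins 51 mm behind the grasp point.
Start: joints at [-77.55, 30.224, 82.088, -0, 67.689, -10.227], TCP at [0.241, -0.577, 0.248] pointing down, gripper open.
Joint ranges: [-176.69, 176.69], [-43.24, 126.21], [12.49, 139.97], [-82, 262], [0, 151.66], [-163.58, 163.58]. Speed limits (degrees/s): [159.86, 159.86, 180, 180, 180, 180].

### API

Orientations are given as a 3x3 rotation matrix whose columns are the frame's x, y, z axes.
In Python, from rig import * gives the robot as it stands.
- The arm moves only by the tool step_arm, never from a script. Its argument "steps" is a list of rows, each a list of 7 numbers: the shift along the tool's x, y, z normalised to -1 to 1, where 1 is 0.3 m, then the turn, a rotation vector about the tool's x, y, z normalised to -1 to 1, where 1 is 45 degrees, then the gripper's target within -1 to 1 (shut at 1, half-way at 0, fully open at -1). A call has 1 to 8 rows; each row is the pose to reach, as a shift and turn from the pose commanded when the call began, along the tool's axes at that moment; what a row does not reach only later rows make up. A row lasts 1/12 s, in which the tool goes at most 41.7 mm and 7.16 degrees, less where a joint would pass 70% of its speed; a pose out of reach is approached as far as the arm can. A call with a number of a shift or a turn outside -1 to 1 is refused whole. A call with a gripper value outside its range is refused whole. The fingers move at their own pace and stop on an object; the grip force is fixed at half the most. Time passes only in rows, so rows that repeat a pose let the fingers close. It gives the time, the measured TCP pose, the force, the opening and the grip force at its end, in the units of the state.
- read_state(): the state, without advancing time (a new reading comes with each control period).
- capture(name): name is "scene" or "top" or "wrist"; returns a dict with "image" (400x640x3 uint8, red, green, blue), "vertical_fov" (degrees; the focal length in pixels is half the picture's height over the tangent of half this angle, whatever the lens; pixels are square), "cx", "cy" (the principal point, pixels), "world_from_camera" (4x4, takes a point from camera to world coordinates); the wrist camera has in their place "T_tool_cam" (4x4, takes a point from camera to tool coordinates, whose origin is the TCP and whose axes are the flange's). Camera axes: x right, y down, z forward; pixel columns grow to the right and rows downward; lengths in m; the calibration is good to about 2 mm. A picture is of the moment at which its call begins: read the wrist's pose just before it. There is no depth.
- hand_in(): hands the job in; it is judged then, once.
The state is a dict: "time_s": time; "joint_positions": joint angles; "qvel": joint speeds; "tau": joint torques, N m; "position": TCP position; "tcp_rot": TCP orientation; "force": force on the tool from outside, world axes, zero at the start; "moment": the same for the moment, N m; "opening": opening from 0.0 (shut) to 1.0 (fully open); "grasp_force": force on a finger pad.
Only numpy, scipy, OpenCV 4.12 (cv2) and the standard library are available. Lean on these libraries where they do the work, as an engineer would, in place of code of your own. Each camera call takes 0.05 s, during which the arm holds its last target. There are 200 camera calls.

## Working session

There is one attempt and no reset: what is moved stays moved. The work goes in short steps, Python scripts to look and compute and a tool call to move; the robot and the scene stay as the last step left them, time stands still between calls to the robot, and variables do not carry over. Pictures are saved under pics/ and viewed, at most 10 in all, crops included, and the job is handed in when it is done.

Besides the shell and the picture viewer there is one more tool, called after "Request:" in YAML: its name, and indented under it one key for each argument. step_arm: Moves the arm, as the interface text tells. Scaled input: -1 to 1 covers 0.3 m each way for a shift and 45 degrees each way for a turn. Its arguments: {"type":"object","properties":{"steps":{"type":"array"}},"required":["steps"]}

```bash
mkdir -p pics; python3 - <<'E'
from rig import *
import cv2,numpy as np
s=read_state();print(s['time_s'],s['position'],np.round(s['tcp_rot'],3).tolist(),s['force'],s['opening'])
for n in('scene','top'):
    c=capture(n);cv2.imwrite(f'pics/{n}.png',c['image'][:,:,::-1]);print(n,c['vertical_fov'],c['cx'],c['cy'],np.round(c['world_from_camera'],4).tolist())
E
```

```text
0.0 [ 0.24084403 -0.57600368  0.24657071] [[0.923, 0.386, -0.0], [0.386, -0.923, 0.002], [0.0, -0.002, -1.0]] [-0.2648026   1.01603523  0.2704922 ] 1.0035441376642733
scene 53.1549325460793 313.6402237084725 208.90799258747919 [[-0.6181, -0.2915, 0.73, -0.5282], [-0.7858, 0.2538, -0.564, 0.7491], [-0.0209, -0.9223, -0.386, 0.6466], [0.0, 0.0, 0.0, 1.0]]
top 45.06572975765593 331.5134651914806 201.35086999637142 [[0.0068, -0.9947, 0.1027, 0.3652], [-1.0, -0.0069, 0.0002, -0.0268], [0.0006, -0.1027, -0.9947, 1.3942], [0.0, 0.0, 0.0, 1.0]]
```

View pics/scene.png

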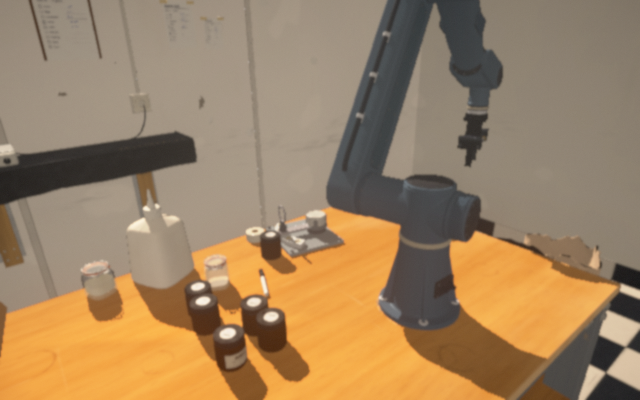

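View pics/top.png

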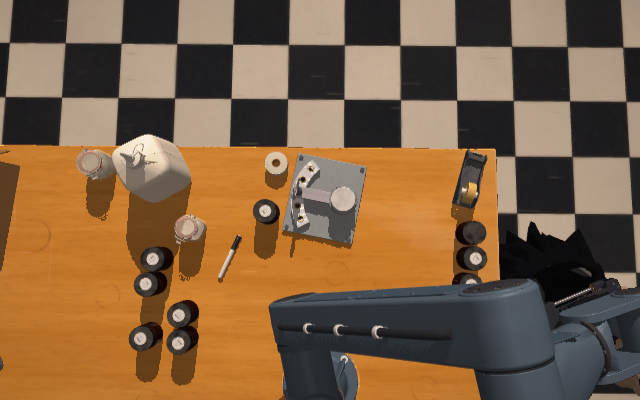

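The top view shows the tin at about (343,200), the arm pointing left, the white roll at (276,163) on the far side, and the amber jar at (266,211) on the near side. So the swing goes away from the robot, to q = -0.3. I'll enlarge to localise.

```bash
cat > h.py <<'E'
import numpy as np,cv2
def ray(c,u,v,T=None):
    h=c['image'].shape[0];f=h/2/np.tan(np.radians(c['vertical_fov'])/2)
    T=c['world_from_camera'] if T is None else T
    d=T[:3,:3]@np.array([(u-c['cx'])/f,(v-c['cy'])/f,1]);return T[:3,3],d
def atz(c,u,v,z,T=None):
    o,d=ray(c,u,v,T);return o+d*(z-o[2])/d[2]
def proj(c,P,T=None):
    h=c['image'].shape[0];f=h/2/np.tan(np.radians(c['vertical_fov'])/2)
    T=c['world_from_camera'] if T is None else T
    p=np.linalg.inv(T)@np.append(P,1);return f*p[0]/p[2]+c['cx'],f*p[1]/p[2]+c['cy']
E
python3 - <<'E'
from rig import *
from h import *
c=capture('top');im=c['image'][:,:,::-1]
cv2.imwrite('pics/c1.png',cv2.resize(im[140:260,240:390],None,fx=5,fy=5,interpolation=cv2.INTER_CUBIC))
E
```

```text
(no output)
```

View pics/c1.png

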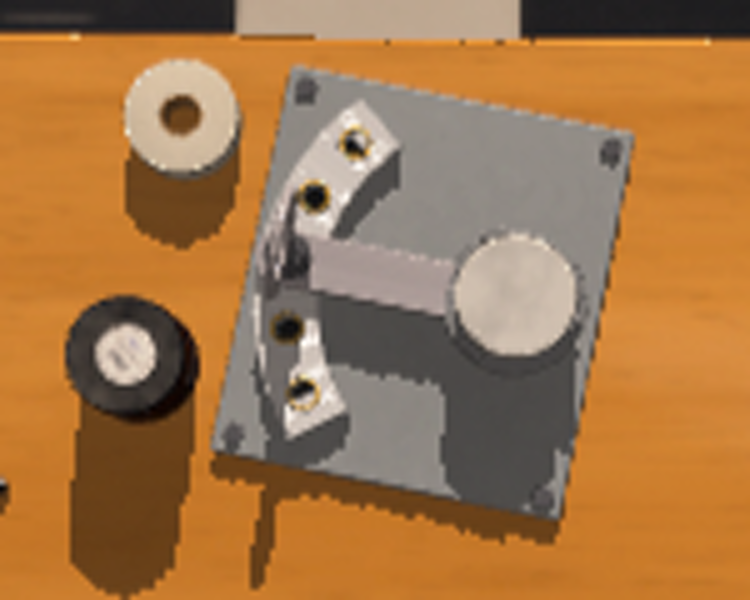

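The crop shows the plate corners at (291,66), (633,133), (212,450) and (560,518), the holes at (355,143), (315,196), (288,328) and (302,392), and the tin top at (515,295). The ring is near (280,250). I'll fit the jig pose to these.

```bash
python3 - <<'E'
from rig import *
from h import *
from scipy.optimize import least_squares
c=capture('top')
px=lambda u,v:(240+(u+.5)/5-.5,140+(v+.5)/5-.5)
H=lambda q:(.13*np.cos(q),.13*np.sin(q),.028)
D=[((291,66),(.155,-.115,.012)),((633,133),(-.05,-.115,.012)),((212,450),(.155,.115,.012)),((560,518),(-.05,.115,.012)),
((355,143),H(-.6)),((315,196),H(-.3)),((288,328),H(.3)),((302,392),H(.6)),((515,295),(0,0,.077))]
W=np.array([atz(c,*px(*u),p[2])[:2] for u,p in D]);P=np.array([p[:2] for _,p in D])
def f(x):
    a=x[2];R=np.array([[np.cos(a),-np.sin(a)],[np.sin(a),np.cos(a)]]);return ((P@R.T+x[:2])-W).ravel()
# sign of y: jig frame right-handed, z up
r=least_squares(f,[.6,0,1.7]);x=r.x
print(x,np.degrees(x[2]),np.round(r.fun*1000,1))
a=x[2]
for q in(0,-.3): print(q,x[:2]+.13*np.array([np.cos(a+q),np.sin(a+q)]), 'arm dir',np.cos(a+q),np.sin(a+q))
print('roll',atz(c,*px(181,116),.03),'jar',atz(c,*px(127,354),.078))
print('tin',atz(c,*px(515,295),.077))
E
```

```text
[ 0.50905719 -0.05750859  1.38234794] 79.20270276149338 [ 1.7  0.6  1.5 -1.6 -0.4  1.5 -1.3 -0.3 -0.2  0.  -0.5  0.6  0.1  0.6
 -1.  -1.   0.1 -0.5]
0 [0.53341073 0.0701899 ] arm dir 0.18733497783765407 0.9822960888034553
-0.3 [0.5700605  0.05728947] arm dir 0.46925628318367035 0.8830620253938264
roll [0.61606192 0.1340209  0.03      ] jar [0.47486479 0.15547395 0.078     ]
tin [ 0.50895573 -0.05697554  0.077     ]
```

```bash
cat >> h.py <<'E'
from scipy.spatial.transform import Rotation as Ro
PIV=np.array([.50906,-.05751]);A0=1.38235;TILT=25
def pose(q,tip_ext,dz,s=1,tilt=TILT,ringz=.106,lat=0):
    """TCP pose: tool axis crosses ring plane at ringz+dz, tip tip_ext past the ring plane"""
    a=A0+q;e=np.array([np.cos(a),np.sin(a),0]);t=np.radians(tilt)
    z=np.cos(t)*e-np.sin(t)*np.array([0,0,1]);y=s*np.array([np.sin(a),-np.cos(a),0]);x=np.cross(y,z)
    n=np.array([-np.sin(a),np.cos(a),0])
    P=np.append(PIV,0)+.13*e+[0,0,ringz+dz]+lat*n+z*(tip_ext-.025);return P,np.c_[x,y,z]
def rel(P,R,st=None,p0=None,R0=None):
    p0=np.array(st['position']) if p0 is None else p0;R0=np.array(st['tcp_rot']) if R0 is None else R0
    d=R0.T@(P-p0)/.3;w=np.degrees(Ro.from_matrix(R0.T@R).as_rotvec())/45
    return np.round(d,4),np.round(w,4)
E
python3 - <<'E'
from rig import *
from h import *
s=read_state();j=s['joint_positions'];d=True
B=lambda j1,j23:Ro.from_euler('ZY',[j1,j23],degrees=d)
C=(B(j[0],j[1]+j[2])*Ro.from_euler('ZYZ',[j[3],j[4],j[5]],degrees=d)).inv()*Ro.from_matrix(s['tcp_rot'])
print(np.round(C.as_matrix(),2).tolist())
for sg in(1,-1):
  P,R=pose(0,-.08,.04,sg)
  for j1 in(-35,-20):
    e=(B(j1,112).inv()*Ro.from_matrix(R)*C.inv()).as_euler('ZYZ',degrees=True);print(sg,j1,np.round(e))
  print(P,rel(P,R,s))
print(capture('wrist')['T_tool_cam'].round(3).tolist())
E
```

```text
[[0.0, -1.0, -0.0], [1.0, 0.0, 0.0], [-0.0, -0.0, 1.0]]
1 -35 [ 57. 101. -31.]
1 -20 [ 63.  89. -24.]
[ 0.51558625 -0.02328907  0.19037492] (array([ 1.5555, -1.3474,  0.1906]), array([ 0.7085,  1.3193, -1.1149]))
-1 -35 [ 57. 101. 149.]
-1 -20 [ 63.  89. 156.]
[ 0.51558625 -0.02328907  0.19037492] (array([ 1.5555, -1.3474,  0.1906]), array([ 1.5235, -0.8181,  2.3938]))
[[-0.0, -0.967, -0.256, 0.07], [1.0, -0.0, 0.0, -0.0], [-0.0, -0.256, 0.967, -0.137], [0.0, 0.0, 0.0, 1.0]]
```

```bash
python3 - <<'E'
from rig import *
from h import *
s=read_state()
P,R=pose(0,-.08,.04)
d=Ro.from_matrix(np.array(s['tcp_rot']).T@R).as_rotvec()
Rm=np.array(s['tcp_rot'])@Ro.from_rotvec(d/2).as_matrix()
print(rel(np.array([.42,-.32,.33]),Rm,s))
E
```

```text
(array([ 0.8804, -0.5587, -0.2757]), array([ 0.3544,  0.6598, -0.5574]))
```

Request:
step_arm:
  steps:
    - [0.88, -0.56, -0.28, 0.354, 0.66, -0.557, 1]
    - [0.88, -0.56, -0.28, 0.354, 0.66, -0.557, 1]
    - [0.88, -0.56, -0.28, 0.354, 0.66, -0.557, 1]
    - [0.88, -0.56, -0.28, 0.354, 0.66, -0.557, 1]
    - [0.88, -0.56, -0.28, 0.354, 0.66, -0.557, 1]
    - [0.88, -0.56, -0.28, 0.354, 0.66, -0.557, 1]
    - [0.88, -0.56, -0.28, 0.354, 0.66, -0.557, 1]
    - [0.88, -0.56, -0.28, 0.354, 0.66, -0.557, 1]

```text
time_s: 0.92
position: [0.4207, -0.3182, 0.3315]
tcp_rot: [[0.593, 0.768, 0.243], [0.604, -0.624, 0.496], [0.533, -0.147, -0.834]]
force: [0.8, 0.4, 0.2]
opening: 0.476
grasp_force: 0.0
```

```bash
python3 - <<'E'
from rig import *
from h import *
s=read_state();print(s['joint_positions'],s['position'],s['opening'],s['force'])
P,R=pose(0,-.09,.05)
print(P,rel(P,R,s))
E
```

```text
[-63.46398204  24.16486228  86.57174836  26.06655929  91.04043544
 -26.52923776] [ 0.42071939 -0.31824509  0.33150404] 0.4761730148563696 [0.7587568  0.42527112 0.17911501]
[ 0.51388843 -0.0321917   0.2046011 ] (array([ 0.5349, -0.294 ,  0.9011]), array([ 0.3549,  0.6581, -0.5579]))
```

Request:
step_arm:
  steps:
    - [0.3, -0.17, 0.3, 0.355, 0.658, -0.558, 1]
    - [0.535, -0.294, 0.9, 0.355, 0.658, -0.558, 1]
    - [0.535, -0.294, 0.9, 0.355, 0.658, -0.558, 1]
    - [0.535, -0.294, 0.9, 0.355, 0.658, -0.558, 1]
    - [0.535, -0.294, 0.9, 0.355, 0.658, -0.558, 1]
    - [0.535, -0.294, 0.9, 0.355, 0.658, -0.558, 1]
    - [0.535, -0.294, 0.9, 0.355, 0.658, -0.558, 1]
    - [0.535, -0.294, 0.9, 0.355, 0.658, -0.558, 1]

```text
time_s: 1.58
position: [0.5132, -0.0326, 0.2021]
tcp_rot: [[0.081, 0.982, 0.169], [0.416, -0.187, 0.89], [0.906, -0.002, -0.424]]
force: [0.5, 0.5, -1.0]
opening: 0.007
grasp_force: 0.0
```

Request:
step_arm:
  steps:
    - [0, 0, 0, 0, 0, 0, 1]
    - [0, 0, 0, 0, 0, 0, 1]
    - [0, 0, 0, 0, 0, 0, 1]

```text
time_s: 1.83
position: [0.5132, -0.0346, 0.2043]
tcp_rot: [[0.078, 0.982, 0.169], [0.418, -0.187, 0.889], [0.905, 0.001, -0.425]]
force: [0.3, 0.3, 0.1]
opening: 0.007
grasp_force: 0.0
```

```bash
python3 - <<'E'
from rig import *
from h import *
s=read_state();print(s['joint_positions'],s['position'],s['opening'],s['force'])
P,R=pose(0,-.09,.05);print(P,rel(P,R,s))
T=np.eye(4);T[:3,:3]=s['tcp_rot'];T[:3,3]=s['position']
c=capture('wrist');T=T@c['T_tool_cam'];im=c['image'][:,:,::-1].copy()
a=A0;e=np.array([np.cos(a),np.sin(a),0]);n=np.array([-np.sin(a),np.cos(a),0]);o=np.append(PIV,0)+.13*e
im=cv2.resize(im,None,fx=1.25,fy=1.25)
for t in np.linspace(0,2*np.pi,24,endpoint=False):
    u=proj(c,o+n*.029*np.cos(t)+[0,0,.106+.027*np.sin(t)],T);cv2.circle(im,(int(u[0]*1.25),int(u[1]*1.25)),1,(0,0,255),-1)
for t in(-.09,0): 
    u=proj(c,s['position']+np.array(s['tcp_rot'])[:,2]*(.025+.09+t),T);cv2.circle(im,(int(u[0]*1.25),int(u[1]*1.25)),3,(255,0,0),-1)
cv2.imwrite('pics/w1.png',im)
E
```

```text
[-43.11475696  42.47640839 101.66756015  50.01419225  86.48423148
 -60.35305324] [ 0.51321763 -0.03462816  0.20427169] 0.00680283717515746 [0.29418347 0.25109447 0.09799735]
[ 0.51388843 -0.0321917   0.2046011 ] (array([0.0046, 0.0007, 0.0071]), array([-0.0001,  0.0039,  0.0019]))
```

View pics/w1.png

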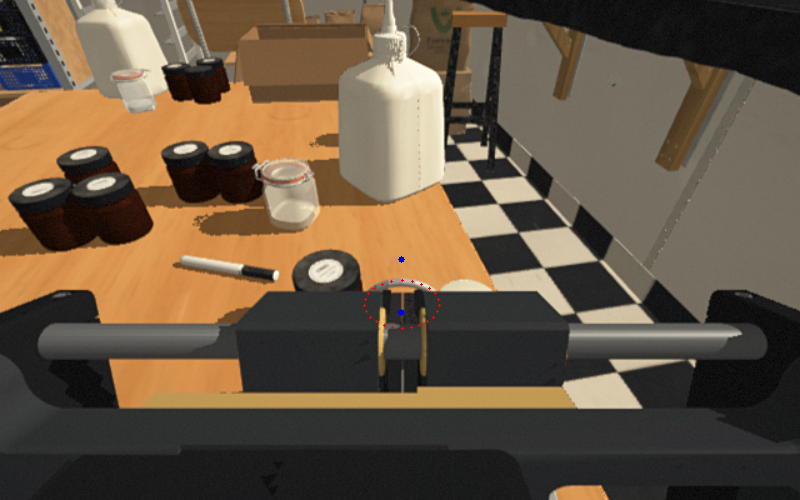

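The wrist view shows the visible upper arc of the ring at about (402,283), centred and matching the predicted oval. The closed fingers lie centrally in front of it. Next I'll lower behind the ring.

```bash
python3 - <<'E'
from rig import *
from h import *
s=read_state()
P,R=pose(0,-.03,-.001);print(P,rel(P,R,s))
E
```

```text
[0.52407531 0.02122408 0.128244  ] (array([-0.1483, -0.001 ,  0.282 ]), array([0.0016, 0.0046, 0.0024]))
```

Request:
step_arm:
  steps:
    - [-0.074, 0, 0.14, 0, 0.002, 0, 1]
    - [-0.148, -0.001, 0.282, 0.002, 0.005, 0.002, 1]
    - [-0.148, -0.001, 0.282, 0.002, 0.005, 0.002, 1]
    - [-0.148, -0.001, 0.282, 0.002, 0.005, 0.002, 1]
    - [-0.148, -0.001, 0.282, 0.002, 0.005, 0.002, 1]

```text
time_s: 2.3
position: [0.5239, 0.0215, 0.1288]
tcp_rot: [[0.079, 0.982, 0.169], [0.413, -0.187, 0.891], [0.907, -0.001, -0.421]]
force: [-0.1, -0.2, -0.1]
opening: 0.004
grasp_force: 0.0
```

```bash
python3 - <<'E'
from rig import *
from h import *
s=read_state();print(s['position'],s['force'])
P,R=pose(0,-.03,-.001);print(rel(P,R,s))
P,R=pose(0,.02,-.001);print(P,rel(P,R,s))
T=np.eye(4);T[:3,:3]=s['tcp_rot'];T[:3,3]=s['position']
c=capture('wrist');w=c['image'][150:350,220:420,::-1]
c=capture('top');t=c['image'][140:240,250:350,::-1]
cv2.imwrite('pics/w2.png',np.hstack([cv2.resize(w,(400,400)),cv2.resize(t,(400,400),interpolation=cv2.INTER_CUBIC)]))
E
```

```text
[0.52387455 0.02145064 0.12875283] [-0.1208992  -0.1815758  -0.08825619]
(array([-0.0018,  0.0008,  0.0002]), array([-0.0008, -0.0028, -0.0008]))
[0.53256438 0.06573723 0.10711309] (array([-0.0022,  0.0009,  0.1668]), array([-0.0008, -0.0028, -0.0008]))
```

View pics/w2.png

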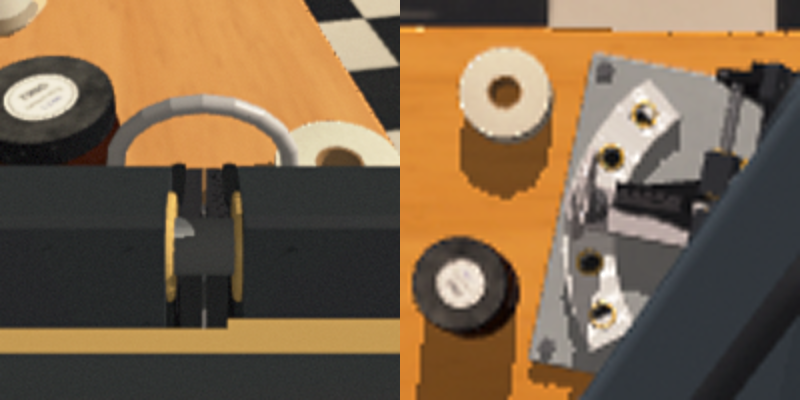

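The ring arc spans columns 107–298, centred at 203, and the finger pair is centred at about 204, so they are well aligned. Now I'll insert along the tool axis.

Request:
step_arm:
  steps:
    - [-0.002, 0.001, 0.05, 0, 0, 0, 1]
    - [-0.002, 0.001, 0.09, 0, 0, 0, 1]
    - [-0.002, 0.001, 0.12, 0, 0, 0, 1]
    - [-0.002, 0.001, 0.12, 0, 0, 0, 1]

```text
time_s: 2.73
position: [0.5289, 0.0566, 0.1123]
tcp_rot: [[0.08, 0.983, 0.165], [0.413, -0.184, 0.892], [0.907, -0.003, -0.42]]
force: [0.0, 1.0, 0.5]
opening: 0.005
grasp_force: 0.0
```

Request:
step_arm:
  steps:
    - [0, 0, 0.025, 0, 0, 0, 1]
    - [0, 0, 0.046, 0, 0, 0, 1]
    - [0, 0, 0.046, 0, 0, 0, 1]

```text
time_s: 2.98
position: [0.5316, 0.0679, 0.1063]
tcp_rot: [[0.08, 0.983, 0.166], [0.413, -0.185, 0.892], [0.907, -0.003, -0.421]]
force: [-0.0, 0.1, 0.8]
opening: 0.003
grasp_force: 0.0
```

```bash
python3 - <<'E'
from rig import *
from h import *
s=read_state();print(s['position'],s['force'])
for dz in(-.001,.007,.022):
  P,R=pose(0,.02,dz);print(P,rel(P,R,s))
c=capture('wrist');w=c['image'][150:350,220:420,::-1]
cv2.imwrite('pics/w3.png',cv2.resize(w,(400,400)))
E
```

```text
[0.53157684 0.06794612 0.10631358] [-0.04779815  0.08734828  0.83908523]
[0.53256438 0.06573723 0.10711309] (array([-0.0004,  0.0046, -0.0071]), array([-0.0045, -0.0028, -0.0019]))
[0.53256438 0.06573723 0.11511309] (array([ 0.0238,  0.0045, -0.0184]), array([-0.0045, -0.0028, -0.0019]))
[0.53256438 0.06573723 0.13011309] (array([ 0.0692,  0.0044, -0.0394]), array([-0.0045, -0.0028, -0.0019]))
```

View pics/w3.png

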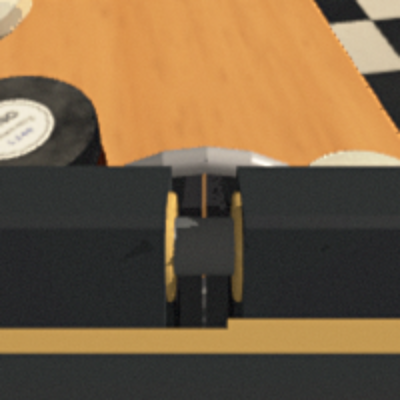

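The fingers are through the ring, with its top bar above them at row ~155, and there is no force. Now I'll lift straight up in stages.

Request:
step_arm:
  steps:
    - [0.012, 0.004, -0.012, -0.003, -0.003, -0.002, 1]
    - [0.024, 0.004, -0.018, -0.004, -0.003, -0.002, 1]
    - [0.032, 0.004, -0.022, -0.004, -0.003, -0.002, 1]
    - [0.04, 0.004, -0.026, -0.004, -0.003, -0.002, 1]
    - [0.04, 0.004, -0.026, -0.004, -0.003, -0.002, 1]

```text
time_s: 3.45
position: [0.5329, 0.0638, 0.1208]
tcp_rot: [[0.078, 0.982, 0.172], [0.418, -0.189, 0.889], [0.905, 0.002, -0.425]]
force: [-0.7, 0.1, -4.0]
opening: 0.007
grasp_force: 1.8
```

Request:
step_arm:
  steps:
    - [0.009, 0, -0.004, 0, 0, 0, 1]
    - [0.018, 0, -0.008, 0, 0, 0, 1]
    - [0.028, 0, -0.013, 0, 0, 0, 1]
    - [0.028, 0, -0.013, 0, 0, 0, 1]
    - [0.028, 0, -0.013, 0, 0, 0, 1]

```text
time_s: 3.87
position: [0.5329, 0.0641, 0.1299]
tcp_rot: [[0.079, 0.982, 0.171], [0.417, -0.189, 0.889], [0.905, 0.002, -0.424]]
force: [-0.5, -2.3, -5.1]
opening: 0.006
grasp_force: 2.6
```

```bash
python3 - <<'E'
from rig import *
from h import *
s=read_state();p=s['position'];print(p,s['force'])
P,R=pose(0,.02,p[2]-.10711-.001);print(P,rel(P,R,s))
c=capture('wrist');w=c['image'][150:350,220:420,::-1]
c=capture('top');t=c['image'][140:240,250:350,::-1]
cv2.imwrite('pics/w4.png',np.hstack([cv2.resize(w,(400,400)),cv2.resize(t,(400,400),interpolation=cv2.INTER_CUBIC)]))
E
```

```text
[0.53294065 0.06411992 0.12992731] [-0.54305191 -2.31720727 -5.1368778 ]
[0.53256438 0.06573723 0.1299304 ] (array([ 0.0022, -0.0022,  0.0046]), array([0.0023, 0.0024, 0.0013]))
```

View pics/w4.png

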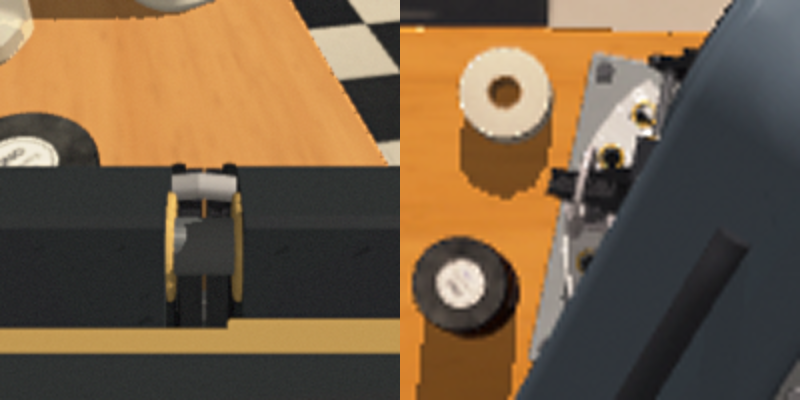

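The ring bar now rests on the fingers at about (203,185), with roughly 14 mm of lift judged from height and force. I'll work out the swing arc about the pivot.

```bash
python3 - <<'E'
from rig import *
from h import *
s=read_state();p=np.array(s['position']);R=np.array(s['tcp_rot'])
o=np.append(PIV,0)
for q in(-.04,-.08,-.12,-.16,-.2,-.24,-.27,-.3):
  Q=Ro.from_euler('z',q).as_matrix();print(q,*rel(o+Q@(p-o)+[0,0,.001],Q@R,s))
E
```

```text
-0.04 [ 0.0028  0.0165 -0.0018] [-0.0461 -0.0001  0.0216]
-0.08 [ 0.0024  0.033  -0.0027] [-0.0922 -0.0001  0.0432]
-0.12 [ 0.0016  0.0495 -0.0043] [-0.1384 -0.0002  0.0648]
-0.16 [ 0.0006  0.0658 -0.0064] [-0.1845 -0.0003  0.0864]
-0.2 [-0.0007  0.0821 -0.0091] [-0.2306 -0.0003  0.108 ]
-0.24 [-0.0023  0.0982 -0.0124] [-0.2767 -0.0004  0.1296]
-0.27 [-0.0036  0.1102 -0.0153] [-0.3113 -0.0004  0.1458]
-0.3 [-0.0052  0.1221 -0.0185] [-0.3459 -0.0005  0.162 ]
```

Request:
step_arm:
  steps:
    - [0.003, 0.016, -0.002, -0.046, 0, 0.022, 1]
    - [0.003, 0.033, -0.003, -0.092, 0, 0.043, 1]
    - [0.002, 0.05, -0.004, -0.138, 0, 0.065, 1]
    - [0.001, 0.066, -0.006, -0.184, 0, 0.086, 1]
    - [-0.001, 0.082, -0.009, -0.231, 0, 0.108, 1]
    - [-0.002, 0.098, -0.012, -0.277, 0, 0.13, 1]
    - [-0.004, 0.11, -0.015, -0.311, 0, 0.146, 1]
    - [-0.005, 0.122, -0.018, -0.346, 0, 0.162, 1]

```text
time_s: 4.63
position: [0.5672, 0.0521, 0.1305]
tcp_rot: [[0.2, 0.882, 0.427], [0.374, -0.471, 0.799], [0.906, -0.001, -0.424]]
force: [-2.2, -3.1, -5.9]
opening: 0.006
grasp_force: 3.4
```

Request:
step_arm:
  steps:
    - [0, 0, 0, 0, 0, 0, 1]
    - [0, 0, 0, 0, 0, 0, 1]
    - [0, 0, 0, 0, 0, 0, 1]

```text
time_s: 4.88
position: [0.5675, 0.052, 0.1308]
tcp_rot: [[0.198, 0.883, 0.426], [0.374, -0.47, 0.8], [0.906, 0.0, -0.424]]
force: [-3.4, -3.6, -5.7]
opening: 0.0
grasp_force: 3.5
```

```bash
python3 - <<'E'
from rig import *
from h import *
s=read_state();p=np.array(s['position']);print(p,s['force'])
P,R=pose(-.3,.02,p[2]-.10711-.001);print(P,rel(P,R,s))
c=capture('wrist');w=c['image'][150:350,220:420,::-1]
c=capture('top');t=c['image'][140:240,250:350,::-1]
cv2.imwrite('pics/w5.png',np.hstack([cv2.resize(w,(400,400)),cv2.resize(t,(400,400),interpolation=cv2.INTER_CUBIC)]))
E
```

```text
[0.56746249 0.05202222 0.1307713 ] [-3.43665328 -3.62660763 -5.67337047]
[0.56793664 0.05328655 0.13077439] (array([ 0.0019, -0.0006,  0.004 ]), array([0.0007, 0.0013, 0.0004]))
```

View pics/w5.png

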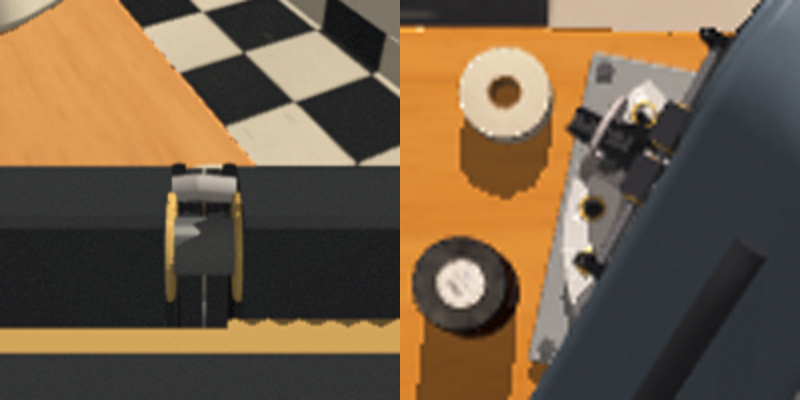

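The arm has swung so that the ring is over the next hole, with the middle hole now bare at (593,207). Now I'll lower gradually.

Request:
step_arm:
  steps:
    - [-0.006, 0, 0.003, 0, 0, 0, 1]
    - [-0.012, 0, 0.006, 0, 0, 0, 1]
    - [-0.018, 0, 0.0085, 0, 0, 0, 1]
    - [-0.024, 0, 0.011, 0, 0, 0, 1]
    - [-0.024, 0, 0.011, 0, 0, 0, 1]

```text
time_s: 5.4
position: [0.5675, 0.0521, 0.123]
tcp_rot: [[0.198, 0.883, 0.426], [0.373, -0.47, 0.8], [0.906, 0.0, -0.423]]
force: [-3.9, -5.0, -5.3]
opening: 0.007
grasp_force: 3.2
```

Request:
step_arm:
  steps:
    - [-0.009, 0, 0.004, 0, 0, 0, 1]
    - [-0.018, 0, 0.008, 0, 0, 0, 1]
    - [-0.027, 0, 0.0125, 0, 0, 0, 1]
    - [-0.036, 0, 0.017, 0, 0, 0, 1]
    - [-0.045, 0, 0.021, 0, 0, 0, 1]
    - [-0.045, 0, 0.021, 0, 0, 0, 1]
    - [-0.045, 0, 0.021, 0, 0, 0, 1]

```text
time_s: 5.98
position: [0.5678, 0.0524, 0.1086]
tcp_rot: [[0.198, 0.883, 0.426], [0.373, -0.47, 0.8], [0.907, 0.001, -0.422]]
force: [0.0, 0.0, 0.8]
opening: 0.004
grasp_force: 0.0
```

```bash
python3 - <<'E'
from rig import *
from h import *
s=read_state();p=np.array(s['position']);print(p,s['force'])
P,R=pose(-.3,.02,-.001);print(P,rel(P,R,s))
c=capture('wrist');w=c['image'][150:350,220:420,::-1]
c=capture('top');t=c['image'][140:240,250:350,::-1]
cv2.imwrite('pics/w6.png',np.hstack([cv2.resize(w,(400,400)),cv2.resize(t,(400,400),interpolation=cv2.INTER_CUBIC)]))
E
```

```text
[0.56784197 0.0523673  0.10855569] [0.00888203 0.04856472 0.8236734 ]
[0.56793664 0.05328655 0.10711309] (array([-0.0032, -0.0012,  0.0046]), array([ 0.0014, -0.0011,  0.0005]))
```

View pics/w6.png

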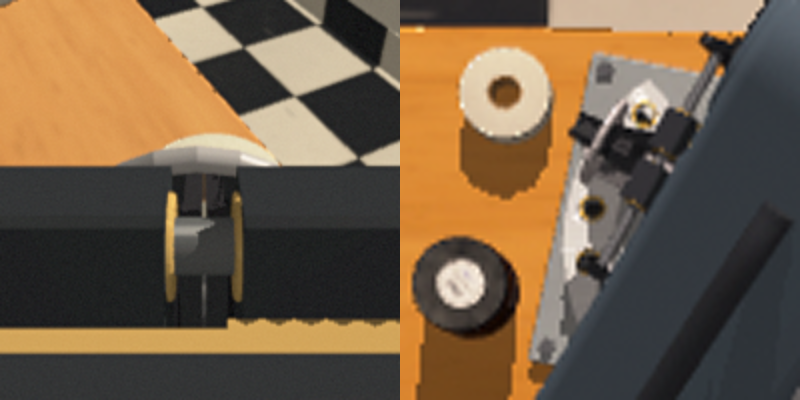

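The ring is free of the fingers, with its bar above them at row ~150 and zero force. I'll withdraw straight back and compare the ring's height with the model.

Request:
step_arm:
  steps:
    - [-0.004, 0, 0, 0, 0, 0, 1]
    - [-0.004, 0, -0.04, 0, 0, 0, 1]
    - [-0.004, 0, -0.09, 0, 0, 0, 1]
    - [-0.004, 0, -0.14, 0, 0, 0, 1]
    - [-0.004, 0, -0.17, 0, 0, 0, 1]
    - [-0.004, 0, -0.17, 0, 0, 0, 1]
    - [-0.004, 0, -0.17, 0, 0, 0, 1]

```text
time_s: 6.67
position: [0.5458, 0.01, 0.1291]
tcp_rot: [[0.198, 0.882, 0.428], [0.374, -0.472, 0.799], [0.906, 0.002, -0.423]]
force: [0.2, 0.0, 0.1]
opening: 0.009
grasp_force: 0.0
```

```bash
python3 - <<'E'
from rig import *
from h import *
s=read_state();print(s['position'],s['force'])
T=np.eye(4);T[:3,:3]=s['tcp_rot'];T[:3,3]=s['position']
c=capture('wrist');T=T@c['T_tool_cam']
def draw(lift,q,col,im):
  a=A0+q;e=np.array([np.cos(a),np.sin(a),0]);n=np.array([-np.sin(a),np.cos(a),0]);o=np.append(PIV,0)+.13*e
  for t in np.linspace(0,np.pi,25):
    u=proj(c,o+n*.029*np.cos(t)+[0,0,.106+lift+.027*np.sin(t)],T);cv2.circle(im,(int((u[0]-220)*3),int((u[1]-170)*3)),2,col,-1)
w=cv2.resize(c['image'][170:300,220:420,::-1].copy(),None,fx=3,fy=3)
draw(0,-.3,(0,0,255),w);draw(.01,-.3,(255,0,0),w)
cv2.imwrite('pics/w7.png',w)
E
```

```text
[0.54584385 0.00997393 0.1290585 ] [0.15632003 0.02087982 0.12917425]
```

View pics/w7.png

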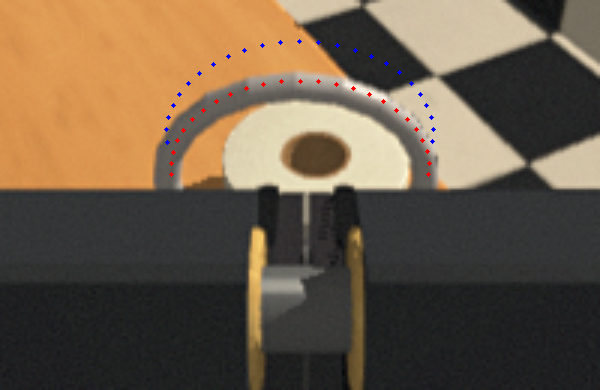

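The ring arc matches the pin-home model (red) and sits well below the 10 mm-up curve (blue). It is laterally within about 1 mm of the -0.3 hole, and nothing touches the gripper.

Request:
step_arm:
  steps:
    - [0, 0, -0.05, 0, 0, 0, 1]
    - [0, 0, -0.1, 0, 0, 0, 1]
    - [0, 0, -0.1, 0, 0, 0, 1]
    - [0, 0, -0.1, 0, 0, 0, 1]

```text
time_s: 7.05
position: [0.5331, -0.0131, 0.1413]
tcp_rot: [[0.198, 0.882, 0.427], [0.374, -0.471, 0.799], [0.906, 0.001, -0.423]]
force: [0.3, -0.4, -0.0]
opening: 0.008
grasp_force: 0.0
```

```bash
python3 -c "
from rig import *
print(hand_in())"
```

```text
the job is handed in; nothing more can be done
None
```

I lifted the pin with the closed fingertips under the ring, swung the arm one hole toward the label roll (away from the robot, to about -0.3 rad), and let the pin drop; the wrist camera shows it home, the gripper is clear, no loose thing was touched as far as I could see, and the job was handed in at about 7 s with no verdict returned.

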